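# Reverse the ratchet and tighten the bench clamp

## Task

The ratchet of the bench clamp is still set to loosen: push its direction lever over to the tightening side, then swing the handle back (anticlockwise seen from above) nearly to the end of its swing to feel that it free-wheels and the jaw stands still. Then work the handle to and fro, with no backing off of the jaw, until the jaw grips the wooden block firmly between itself and the fence: stop when the knob resists with about 12 N, because more than 15 N dents the wood. Let go of the handle, and leave the other things where they are.

Things in the scene. Friction and masses are not known exactly. Their poses are not given: they have to be found in the camera images.
- clamp: Ratchet bench clamp screwed to the table: plywood base 275 x 124 x 12 mm (x -45 to +230) with grey gear box, steel ratchet head and handle at the near end, sliding jaw, upright dark steel fence at the far end. Origin: on the vertical spindle axis (the handle's pivot) at table height. +x runs from the gear box to the fence, +y left of that. Head: radius 37 mm about the axis, top 82 mm up.
- ratchet_handle (a joint): Angle of the handle about the spindle axis, rad. 0: it points along the clamp's -x. Grows clockwise from above (tightening stroke, knob goes to +y). Stops at -0.6 and 0.6. Clicks every 0.45 rad, so up to that is lost before a stroke takes up. Set to tighten, a clockwise stroke moves the jaw 10 mm/rad towards the fence; the other way it free-wheels with 1 to 2 N and clicks at the knob.
- knob_mid (a point): Middle of the handle's upright wooden knob, 150 mm from the spindle axis, 26 mm in diameter, spins freely, 76 to 128 mm above the table (this point 104 mm); handle arm below it 74 mm high. Slow driving (20 mm/s) takes 8 N here while the jaw runs free; a quick start adds several N, after a quick stop 5 N remain. Once jaw, block and fence meet it rises 26 N/rad: 12 N is a 55 N grip (80 N if read at a stop).
- direction_lever (a joint): Angle of the direction lever, rad: about -0.45 set to loosen (as it starts; up to -0.15 with its pawl on a tooth), about +0.45 set to tighten (down to +0.15 with its pawl on a tooth). It snaps over at 0 and has end stops. Grows clockwise from above. Its pivot is on the handle, 42 mm from the spindle axis towards the knob; about 2 N sideways at its tab turns it.
- lever_tab (a point): Middle of the upright dark steel thumb tab of the direction lever, over the ratchet head: 14 mm long, 9 mm thick across the push, 87 to 110 mm above the table, 40 mm from the lever's pivot, away from the knob, so close to the spindle axis. Set to loosen it lies up to 17 mm to the +y side of the handle's line (clamp axes, handle at 0), set to tighten to the -y side: push it towards -y.
- jaw_face (a point): Middle of the jaw's clamping face with its pad unpressed, 41 mm above the table. It starts at x = 75 mm in the clamp's frame; more is tighter. The screw's friction holds the jaw when the handle is let go.
- jaw_pad: Steel face plate of the jaw, 8 x 64 x 44 mm, stiffly sprung (about 40 N/mm). Its origin is that of the clamp, shifted with the jaw.
- block: The wooden block to clamp, 64 mm along the clamp's x, 100 mm wide, 63 mm high, standing loose on the base between jaw and fence; origin at the centre of its underside. Total slack between jaw, block and fence: 6 to 13 mm. It need not be touched. Two or three strokes close and tighten the jaw.
- screw_cup: Tin cup of screws, 73 mm across, 62 mm high, a bystander; origin under its centre.
- wax_tin: Round tin, 72 mm across, 34 mm high, a bystander; origin under its centre.
- chisel: Bench chisel with a wooden handle, 271 mm long along its y, 31 mm high, a bystander; origin under its middle.
- tape_measure: Yellow tape measure, 37 x 97 x 66 mm, a bystander; origin under its centre.
- offcut: Wooden cube, 64 mm, a bystander; origin under its centre.
- pale_block: Pale wooden block, 55 x 78 x 46 mm, a bystander; origin under its centre.
Mind the look-alikes: they are no part of the job. What is shaped like the block but orange is not meant.

How it is judged:
By the outcome, as a careful person would: the job done as asked, in the order asked, and still so for the second after the job is handed in, with the robot touching nothing.
It also fails if it takes over 72 s, if anything falls off the work surface, if the arm or the gripper's body presses on something with over 40 N, if the wrist force passes 120 N, or if a joint passes its speed limit or range.

## Robot

A 6-joint arm with a two-finger parallel gripper is mounted at the origin on the work surface; the furniture and walls round the work are solid. World frame = base frame: x ahead of the robot, y to its left, z up, the work surface at z = 0. Lengths are in m, angles in rad, forces in N, time in s.
With the tool pointing down it reaches from about 0.275 to 0.825 m from the base axis. Payload 5.2 kg.
Tool frame: the origin (TCP) lies at the very end of the fingers, on their centre line; the grasp point (between the pads) lies 19 mm behind it; z points along the fingers, y is the line along which they close (so a half turn about z gives the same grasp; the last joint's range is limited). The gripper opens to 93 mm and grips with 3 to 60 N. Pads are 15 mm wide; open, the fingers measure 128 mm over their backs; the gripper's body (75 mm by 188 mm) begins 65 mm behind the grasp point.
Start: joints at [-0.203, 0.259, 1.535, -0, 1.348, -0.203], TCP at [0.55, 0, 0.19] pointing down, gripper open.
Joint ranges: [-3.14, 3.14], [-0.91, 2.08], [0.19, 2.58], [-1.22, 4.36], [0.22, 2.71], [-3.12, 3.12]. Speed limits (rad/s): [2.57, 2.57, 3.14, 3.14, 3.14, 3.14].

## Interface

Orientations are given as a unit quaternion [x, y, z, w].
In Python, from bench import * gives the robot as it stands.
- The arm moves only by the tool move_arm, never from a script. Its arguments are lists of equal length, an entry for each row: "travel": the shift along the tool's x, y, z in cm, a list of three; "twist": the turn about the tool's z in rad. In form: {"travel": [[tx, ty, tz], ...], "twist": [twist, ...]}. A call has 1 to 20 rows; each row shifts and turns the commanded pose from where the row before left it, along the tool's axes as they then stand; what a row does not reach is not made up. A row lasts 1/8 s, in which the tool goes at most 62.5 mm and 10.7 degrees, less where a joint would pass 70% of its speed; a pose out of reach is approached as far as the arm can. A call with a gripper value outside its range is refused whole. "fingers" is the opening, from 0 (shut) to 1 (fully open), set as the call begins (left out, the last holds). The fingers move at their own pace and stop on an object; "grip_force" is the grip in N (left out, the last holds). Time passes only in rows, so rows that do not move let the fingers close. It gives the time, the measured TCP pose, the force, the opening and the grip force at its end, in the units of the state.
- read_state(): the state, without advancing time (a new reading comes with each control period).
- capture(name): name is "scene" or "side" or "wrist"; returns the picture (400x640x3 uint8, red, green, blue); there is no depth.
- camera_info(name): a dict with "camera_matrix" (3x3 intrinsics, pixels), "distortion" ([k1, k2, p1, p2, k3] as OpenCV has them; the pictures are not rectified), "pose" (4x4, takes a point from camera to world coordinates); the wrist camera has in their place "hand_eye" (4x4, takes a point from camera to tool coordinates, whose origin is the TCP and whose axes are the flange's). Camera axes: x right, y up, looking along -z (the intrinsics and any distortion apply to the point x, -y, -z); pixel columns grow to the right and rows downward; lengths in m; the calibration is good to about 2 mm. A picture is of the moment at which its call begins: read the wrist's pose just before it. camera_info takes no time and is no camera call.
- sign_off(): hands the job in; it is judged then, once.
The state is a dict: "time": time; "q": joint angles; "dq": joint speeds; "effort": joint torques, N m; "position": TCP position; "tool_rot": TCP orientation; "contact_force": force on the tool from outside, world axes, zero at the start; "ft_torque": the same for the moment, N m; "finger_gap": opening from 0.0 (shut) to 1.0 (fully open); "gripper_force": force on a finger pad.
Only numpy, scipy, OpenCV 4.12 (cv2) and the standard library are available. Lean on these libraries where they do the work, as an engineer would, in place of code of your own. Each camera call takes 0.05 s, during which the arm holds its last target. There are 200 camera calls.

## Working session

There is one attempt and no reset: what is moved stays moved. The work goes in short steps, Python scripts to look and compute and a tool call to move; the robot and the scene stay as the last step left them, time stands still between calls to the robot, and variables do not carry over. Pictures are saved under pics/ and viewed, at most 10 in all, crops included, and the job is handed in when it is done.

Besides the shell and the picture viewer there is one more tool, called by a JSON object that holds its "api" and its "payload", one argument or row to a line. move_arm: Moves the arm, as the interface text tells. Its arguments: {"type":"object","properties":{"travel":{"type":"array","items":{"type":"array","items":{"type":"number"}}},"twist":{"type":"array","items":{"type":"number"}},"fingers":{"type":"number"},"grip_force":{"type":"number"}},"required":["travel","twist"]}

```bash
mkdir -p pics
python3 - <<'E'
from bench import *
import cv2,numpy as np
for n in ("scene","side"):
    cv2.imwrite(f"pics/{n}0.png",cv2.cvtColor(capture(n),cv2.COLOR_RGB2BGR))
    i=camera_info(n);print(n,np.round(i["camera_matrix"],1).tolist(),np.round(i["distortion"],4),np.round(i["pose"],3).tolist())
s=read_state();print(s["time"],s["position"],s["tool_rot"],s["contact_force"])
E
```

```text
scene [[369.6, 0.0, 318.8], [0.0, 369.6, 202.1], [0.0, 0.0, 1.0]] [-0.0161  0.      0.      0.      0.    ] [[-0.892, 0.276, -0.357, 0.245], [-0.451, -0.515, 0.729, 0.504], [0.018, 0.812, 0.584, 0.629], [0.0, 0.0, 0.0, 1.0]]
side [[441.0, 0.0, 320.8], [0.0, 441.0, 199.9], [0.0, 0.0, 1.0]] [-0.0229  0.      0.      0.      0.    ] [[-0.994, 0.068, -0.083, 0.472], [-0.105, -0.754, 0.649, 0.73], [-0.019, 0.654, 0.756, 1.115], [0.0, 0.0, 0.0, 1.0]]
0.1 [5.49468470e-01 1.17512424e-04 1.89601219e-01] [ 7.07116602e-01  7.07096485e-01 -4.61593866e-04 -6.78040419e-04] [ 0.25567242  1.18884049 -0.013663  ]
```

View pics/scene0.png

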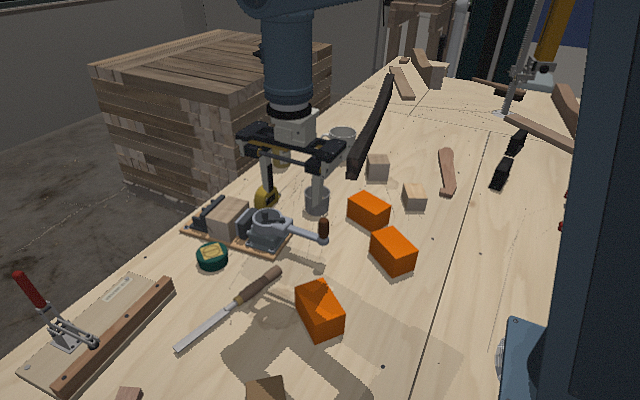

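View pics/side0.png

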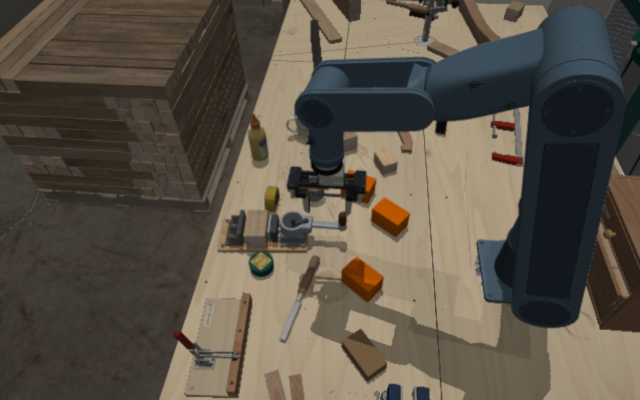

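The ratchet clamp is at scene (180–330, 195–255) and side (220–345, 210–250): grey gear box, round head, arm with wooden knob. The red-handled toggle clamp (scene 70,330) and the three orange blocks are look-alikes. I'll confirm with one enlarged crop.

Run:
```python
import cv2,numpy as np
a=cv2.imread("pics/scene0.png")[180:270,175:335];b=cv2.imread("pics/side0.png")[180:260,215:375]
a=cv2.resize(a,None,fx=5,fy=5,interpolation=cv2.INTER_CUBIC)[:, :]
b=cv2.resize(b,None,fx=5,fy=5,interpolation=cv2.INTER_CUBIC)
cv2.imwrite("pics/ca.png",a);cv2.imwrite("pics/cb.png",b)
```

```text
(no output)
```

View pics/ca.png

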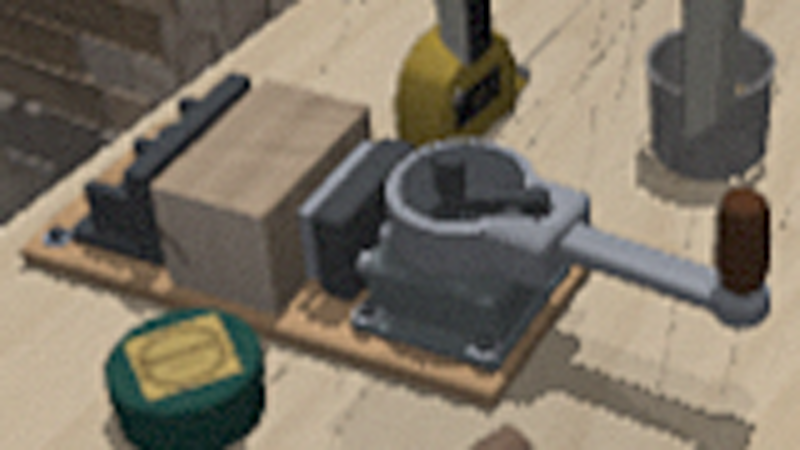

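View pics/cb.png

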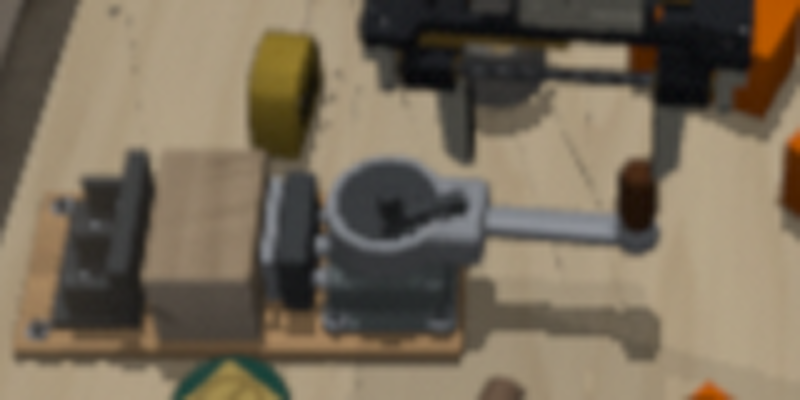

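The crops confirm it: pale brown block between dark fence and jaw, head centre at scene crop (462,190), knob (743,241), and tab (450,180) on the camera (+y) side. Now I fit the pose.

```bash
cat > h.py <<'E'
from bench import *
import cv2,numpy as np
from scipy.optimize import least_squares
def proj(info,P,pose=None):
    T=np.linalg.inv(info["pose"] if pose is None else pose);p=np.atleast_2d(P)@T[:3,:3].T+T[:3,3]
    p=p*[1,-1,-1]
    return cv2.projectPoints(p,np.zeros(3),np.zeros(3),np.array(info["camera_matrix"],float),np.array(info["distortion"],float))[0][:,0]
def model(v):
    x,y,yaw,h,l=v
    knob=lambda z:[-.15*np.cos(h),.15*np.sin(h),z]
    u=np.array([-np.cos(h),np.sin(h)])            # towards knob
    a=-l; R=lambda t:np.array([[np.cos(t),-np.sin(t)],[np.sin(t),np.cos(t)]])
    tab=.042*u-.04*(R(a)@u)   # lever turns clockwise by l
    T=lambda z:[tab[0],tab[1],z]
    L={"kt":knob(.128),"km":knob(.102),"n+":[-.045,.062,.012],"f+":[.23,.062,.012],"f-":[.23,-.062,.012],"n-":[-.045,-.062,.012],"hd":[0,0,.082],"tab":T(.1),"tt":T(.110)}
    c,s=np.cos(yaw),np.sin(yaw)
    return {k:np.array([x+c*p[0]-s*p[1],y+s*p[0]+c*p[1],p[2]]) for k,p in L.items()}
E
cat > fit.py <<'E'
from h import *
obs={"scene":((175,180),{"km":(743,241),"n+":(495,398),"f+":(25,252),"hd":(462,190),"tab":(452,180)}),
"side":((215,180),{"km":(637,197),"n+":(460,350),"f+":(18,350),"f-":(50,197),"hd":(385,203),"tab":(393,208)})}
I={n:camera_info(n) for n in obs}
def res(v,full=False):
    m=model(v);r=[]
    for n,(o,d) in obs.items():
        q=proj(I[n],np.array([m[k] for k in d]));t=np.array(list(d.values()))/5+o
        r.append(q-t)
    r=np.vstack(r);return r if full else r.ravel()
f=least_squares(res,[.6,.0,0,0,-.4],loss="soft_l1");print(np.round(f.x,4));print(np.round(res(f.x,True),1).tolist())
m=model(f.x);[print(k,np.round(m[k],4)) for k in("km","hd","tab")]
E
python3 fit.py
```

```text
[ 0.6603 -0.0688  0.0855  0.0785 -0.5033]
[[0.6, 0.4], [-0.1, -0.1], [-1.6, -0.6], [0.2, -1.7], [-0.3, -0.4], [0.8, 0.1], [1.0, 1.0], [-1.2, 0.4], [-0.9, -1.1], [0.8, -0.3], [0.3, 0.2]]
km [ 0.5103 -0.0698  0.102 ]
hd [ 0.6603 -0.0688  0.082 ]
tab [ 0.6532 -0.0496  0.1   ]
```

{"api": "move_arm", "payload": {
  "travel": [
    [-0.4,2.2,0],
    [-0.4,2.2,0],
    [-0.4,2.2,0],
    [-0.4,2.2,0],
    [-0.4,2.0,0],
    [0,0,2],
    [0,0,2],
    [0,0,2],
    [0,0,1.8],
    [0,0,1.8],
    [0,0,0],
    [0,0,0]
  ],
  "twist": [0,0,0,0,0,0,0,0,0,0,0,0],
  "fingers": 0,
  "grip_force": 20
}}

```text
time: 1.6
position: [0.6584, -0.0201, 0.0949]
tool_rot: [0.707, 0.707, 0.0, 0.0]
contact_force: [0.9, 0.3, -0.6]
finger_gap: 0.008
gripper_force: 0.0
```

{"api": "move_arm", "payload": {
  "travel": [
    [-0.5,0,0],
    [-0.5,0,0],
    [-0.4,0,0],
    [-0.4,0,0],
    [-0.4,0,0],
    [-0.4,0,0],
    [-0.4,0,0],
    [-0.4,0,0]
  ],
  "twist": [0,0,0,0,0,0,0,0]
}}

```text
time: 2.6
position: [0.658, -0.0542, 0.0943]
tool_rot: [0.707, 0.707, -0.0, -0.0]
contact_force: [-0.1, 0.6, 0.2]
finger_gap: 0.009
gripper_force: 0.0
```

{"api": "move_arm", "payload": {
  "travel": [
    [-0.3,0,0],
    [-0.3,0,0],
    [-0.2,0,0]
  ],
  "twist": [0,0,0]
}}

```text
time: 2.98
position: [0.658, -0.0622, 0.0944]
tool_rot: [0.707, 0.707, -0.0, 0.0]
contact_force: [0.8, 0.1, -0.1]
finger_gap: 0.008
gripper_force: 0.0
```

Run:
```python
from bench import *
import cv2,numpy as np
a=capture("scene")[195:255,235:335];b=capture("side")[190:250,265:365]
f=lambda i:cv2.resize(i[...,::-1],None,fx=5,fy=5,interpolation=cv2.INTER_CUBIC)
cv2.imwrite("pics/l1.png",np.vstack([f(a),f(b)]))
```

```text
(no output)
```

View pics/l1.png

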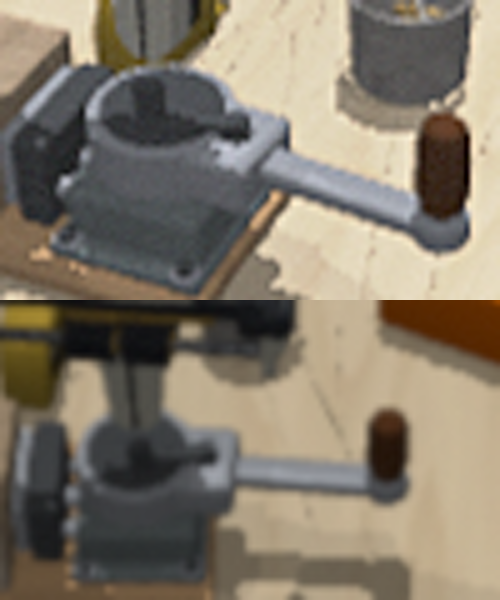

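Run:
```python
from h import *
s=read_state();p=np.array(s["position"]);print(p,s["contact_force"])
m=model([0.6603,-0.0688,0.0855,0.0785,-.5033]);m2=model([0.6603,-0.0688,0.0855,0.0785,.45])
for n,o,d in(("scene",(235,195),0),("side",(265,190),300)):
    I=camera_info(n);print(n,[((q-o)*5+[0,d]).round() for q in proj(I,np.array([p,m["tt"],m["tab"],m2["tt"],m2["tab"],m["hd"],m["km"]]))])
```

```text
[ 0.65799313 -0.06219759  0.09435538] [ 0.01877943 -0.87547604  0.49919142]
scene [array([158.,  95.]), array([149.,  86.]), array([151., 103.]), array([190.,  44.]), array([191.,  61.]), array([163., 107.]), array([446., 168.])]
side [array([140., 448.]), array([143., 449.]), array([144., 459.]), array([150., 400.]), array([151., 411.]), array([139., 452.]), array([391., 447.])]
```

Run:
```python
from bench import *
import cv2,numpy as np
a=capture("scene")[180:235,235:310];b=capture("side")[180:240,270:345];w=capture("wrist")
f=lambda i:cv2.resize(i[...,::-1],(400,300),interpolation=cv2.INTER_CUBIC)
w=cv2.resize(w[...,::-1],(480,300))
cv2.imwrite("pics/l2.png",np.vstack([np.hstack([f(a),f(b)]),np.hstack([w,np.zeros((300,320,3),np.uint8)])]))
i=camera_info("wrist");print(np.round(i["hand_eye"],3).tolist(),np.round(i["camera_matrix"],1).tolist())
```

```text
[[-0.0, 0.971, 0.24, 0.065], [1.0, 0.0, -0.0, -0.0], [-0.0, 0.24, -0.971, -0.194], [0.0, 0.0, 0.0, 1.0]] [[359.8, 0.0, 315.7], [0.0, 359.8, 197.7], [0.0, 0.0, 1.0]]
```

View pics/l2.png

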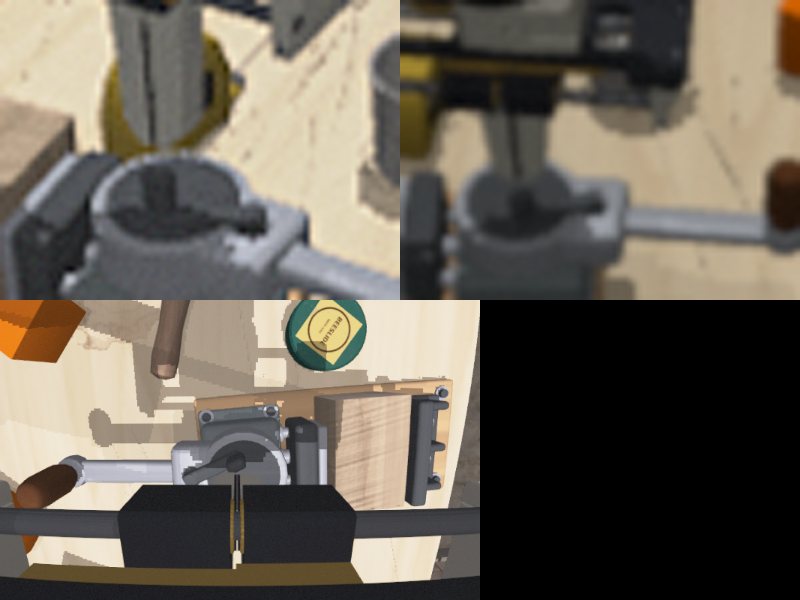

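Run:
```python
from h import *
from scipy.spatial.transform import Rotation as R
s=read_state();p=np.array(s["position"]);
for n in("scene","side"):
    I=camera_info(n);print(n,proj(I,[[.495-.01,0,.19],[.605,0,.19]]).round(1).tolist(), proj(I,[p]).round(1).tolist())
I=camera_info("wrist");T=np.eye(4);T[:3,:3]=R.from_quat(s["tool_rot"]).as_matrix();T[:3,3]=p
W=T@np.array(I["hand_eye"]);m=model([0.6603,-0.0688,0.0855,0.0785,-.5033])
print(W.round(3).tolist())
for k in("km","kt","n+","f+","f-","n-","hd","tt"):print(k,(proj(I,[m[k]],W)*.75+[0,300]).round().tolist())
print("tcp",(proj(I,[p],W)*.75+[0,300]).round())
```

```text
scene [[321.3, 217.9], [268.5, 200.7]] [[266.5, 214.1]]
side [[351.4, 220.2], [306.8, 217.0]] [[293.0, 219.6]]
[[1.0, 0.0, -0.0, 0.658], [-0.0, 0.971, 0.24, 0.003], [0.0, -0.24, 0.971, 0.288], [0.0, 0.0, 0.0, 1.0]]
km [[44.0, 482.0]]
kt [[20.0, 496.0]]
n+ [[189.0, 396.0]]
f+ [[452.0, 376.0]]
f- [[442.0, 487.0]]
n- [[204.0, 508.0]]
hd [[240.0, 473.0]]
tt [[230.0, 460.0]]
tcp [[237. 470.]]
```

{"api": "move_arm", "payload": {
  "travel": [
    [1.0,0,-1.0],
    [1.2,0,0],
    [1.2,0,0],
    [1.3,0,1.0],
    [0,0,0],
    [0,0,0]
  ],
  "twist": [0,0,0,0,0,0]
}}

```text
time: 3.98
position: [0.6578, -0.0149, 0.0939]
tool_rot: [0.707, 0.707, -0.0, -0.0]
contact_force: [0.1, 0.3, -1.0]
finger_gap: 0.01
gripper_force: 0.0
```

Run:
```python
from h import *
s=read_state();p=np.array(s["position"]);print(p,s["contact_force"],s["time"])
out=[]
for n,(x,y) in(("scene",(235,170)),("side",(265,175))):
    i=np.ascontiguousarray(capture(n)[y:y+65,x:x+65][...,::-1]);i=cv2.resize(i,(390,390),interpolation=cv2.INTER_CUBIC)
    for dz in(0,.01,.02):
        q=(proj(camera_info(n),[p+[0,0,dz]])[0]-[x,y])*6;cv2.circle(i,tuple(int(v) for v in q),3,(0,0,255) if dz==0 else (0,255,0),1)
    out.append(i)
cv2.imwrite("pics/l3.png",np.hstack(out))
```

```text
[ 0.65781809 -0.01489964  0.09389784] [ 0.09283716  0.29085313 -0.95847322] 3.975
```

View pics/l3.png

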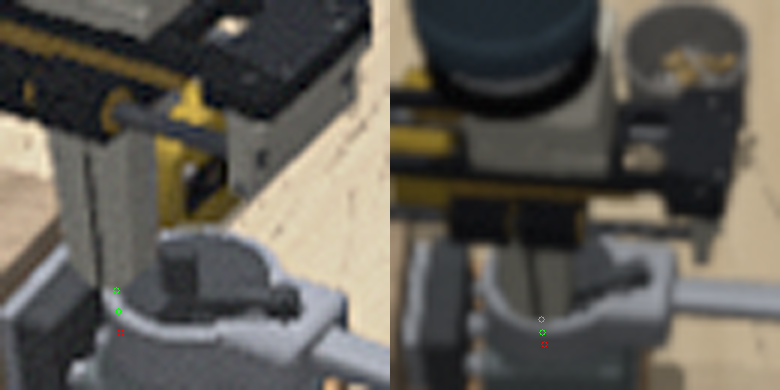

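The finger ends appear about 19 mm above the reported TCP in both views (scene crop (110,290), side crop (542,315)), so the fingers passed over the tab. I'll go that much lower.

{"api": "move_arm", "payload": {
  "travel": [
    [0,0,0.6],
    [0,0,0.6],
    [0,0,0.6],
    [0,0,0]
  ],
  "twist": [0,0,0,0]
}}

```text
time: 4.58
position: [0.6574, -0.0149, 0.0754]
tool_rot: [0.707, 0.707, -0.0, -0.001]
contact_force: [0.3, -0.0, 0.1]
finger_gap: 0.007
gripper_force: 0.0
```

{"api": "move_arm", "payload": {
  "travel": [
    [-0.5,0,0],
    [-0.5,0,0],
    [-0.5,0,0],
    [-0.3,0,0],
    [-0.3,0,0]
  ],
  "twist": [0,0,0,0,0]
}}

```text
time: 5.2
position: [0.658, -0.0363, 0.0764]
tool_rot: [0.707, 0.707, 0.0, 0.0]
contact_force: [-0.1, 0.1, 0.5]
finger_gap: 0.005
gripper_force: 0.0
```

{"api": "move_arm", "payload": {
  "travel": [
    [-0.3,0,0],
    [-0.3,0,0],
    [-0.3,0,0]
  ],
  "twist": [0,0,0]
}}

```text
time: 5.58
position: [0.6585, -0.0448, 0.0766]
tool_rot: [0.707, 0.707, 0.0, 0.0]
contact_force: [1.7, 1.9, 0.3]
finger_gap: 0.006
gripper_force: 1.0
```

Contact felt at about the expected place; continuing.

{"api": "move_arm", "payload": {
  "travel": [
    [-0.3,0,0],
    [-0.3,0,0],
    [-0.3,0,0]
  ],
  "twist": [0,0,0]
}}

```text
time: 5.95
position: [0.6576, -0.0545, 0.0762]
tool_rot: [0.707, 0.707, -0.0, -0.0]
contact_force: [1.1, 0.4, 0.0]
finger_gap: 0.005
gripper_force: 0.2
```

{"api": "move_arm", "payload": {
  "travel": [
    [-0.3,0,0],
    [-0.3,0,0],
    [-0.2,0,0]
  ],
  "twist": [0,0,0]
}}

```text
time: 6.32
position: [0.6579, -0.0624, 0.0763]
tool_rot: [0.707, 0.707, -0.0, -0.0]
contact_force: [-0.6, 0.5, -0.2]
finger_gap: 0.006
gripper_force: 0.0
```

{"api": "move_arm", "payload": {
  "travel": [
    [-0.3,0,0],
    [-0.2,0,0]
  ],
  "twist": [0,0]
}}

```text
time: 6.58
position: [0.6575, -0.0648, 0.0762]
tool_rot: [0.707, 0.707, 0.001, -0.002]
contact_force: [-0.3, 7.6, 1.0]
finger_gap: 0.004
gripper_force: 3.8
```

{"api": "move_arm", "payload": {
  "travel": [
    [0.4,0,-1.5],
    [0,0,-3],
    [0,0,-4],
    [-0.5,-3.7,0],
    [-0.5,-3.7,0],
    [0,-3.7,0],
    [0,-3.6,0],
    [0,0,0],
    [0,0,0],
    [0,0,0],
    [0,0,0],
    [0,0,0],
    [0,0,0],
    [0,0,0],
    [0,0,0],
    [0,0,0],
    [0,0,0]
  ],
  "twist": [0,0,0,0,0,0,0,0.175,0.175,0.175,0.175,0.175,0.175,0.175,0.175,0.17,0],
  "fingers": 0.7
}}

```text
time: 8.7
position: [0.5114, -0.0734, 0.1623]
tool_rot: [1.0, 0.001, 0.001, 0.001]
contact_force: [-0.1, 0.2, -0.0]
finger_gap: 0.7
gripper_force: 0.0
```

Run:
```python
from h import *
s=read_state();print(s["position"],s["tool_rot"],s["q"],s["contact_force"],s["time"])
f=lambda i:cv2.resize(i[...,::-1],(400,300),interpolation=cv2.INTER_CUBIC)
a=capture("scene")[195:255,240:320];b=capture("side")[195:255,265:345];w=capture("wrist")[...,::-1]
cv2.imwrite("pics/l4.png",np.vstack([np.hstack([f(a),f(b)]),np.hstack([cv2.resize(w,(480,300)),np.zeros((300,320,3),np.uint8)])]))
```

```text
[ 0.51139436 -0.07340801  0.16230753] [9.99998894e-01 1.17966441e-03 6.93299173e-04 5.83712394e-04] [-3.58240380e-01  2.18985996e-01  1.65824643e+00 -6.35028246e-04
  1.26265167e+00  1.21038870e+00] [-0.0600623   0.18717818 -0.01892759] 8.7
```

View pics/l4.png

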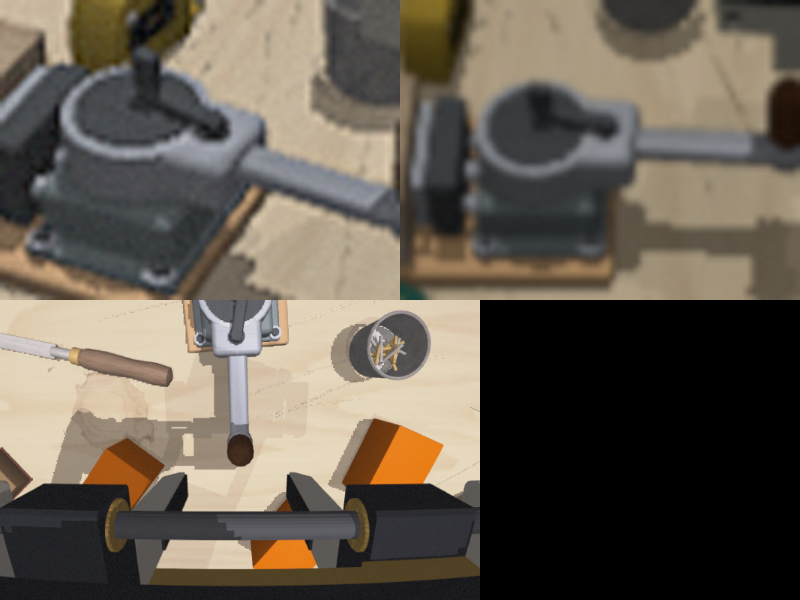

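Lever now lies across to the back (-y) side: scene tab (148,75), side (540,95); it was on the near side before. Knob top is at wrist (240,450).

Run:
```python
from h import *
from scipy.spatial.transform import Rotation as R
s=read_state();p=np.array(s["position"]);I=camera_info("wrist");T=np.eye(4);T[:3,:3]=R.from_quat(s["tool_rot"]).as_matrix();T[:3,3]=p
W=T@np.array(I["hand_eye"]);m=model([0.6603,-0.0688,0.0855,0.0785,.3])
for k in("km","kt","n+","n-","hd","tt"):print(k,(proj(I,[m[k]],W)*.75+[0,300]).round().tolist())
f=least_squares(lambda v:proj(I,[[v[0],v[1],.128]],W)[0]-[320,196],[.51,-.07]);print(f.x)
```

```text
km [[232.0, 453.0]]
kt [[232.0, 460.0]]
n+ [[185.0, 355.0]]
n- [[286.0, 346.0]]
hd [[231.0, 292.0]]
tt [[245.0, 286.0]]
[ 0.52216967 -0.07721222]
```

{"api": "move_arm", "payload": {
  "travel": [
    [0.2,0.1,2],
    [0,0,2],
    [0,0,2],
    [0,0,2],
    [0,0,1.2],
    [0,0,0]
  ],
  "twist": [0,0,0,0,0,0]
}}

```text
time: 9.6
position: [0.5125, -0.0738, 0.0687]
tool_rot: [1.0, 0.001, -0.001, -0.0]
contact_force: [-0.4, 0.1, 0.0]
finger_gap: 0.699
gripper_force: 0.0
```

{"api": "move_arm", "payload": {
  "travel": [
    [0,0,0],
    [0,0,0],
    [0,0,0],
    [0,0,0],
    [0,0,0]
  ],
  "twist": [0,0,0,0,0],
  "fingers": 0.0,
  "grip_force": 20
}}

```text
time: 10.22
position: [0.5132, -0.0742, 0.0696]
tool_rot: [1.0, 0.0, 0.0, 0.0]
contact_force: [0.2, -0.8, 1.2]
finger_gap: 0.271
gripper_force: 20.0
```

{"api": "move_arm", "payload": {
  "travel": [
    [0.01,0.6,0],
    [0.01,0.6,0],
    [0.01,0.6,0],
    [0.01,0.6,0]
  ],
  "twist": [-0.04,-0.04,-0.04,-0.04]
}}

```text
time: 10.72
position: [0.5156, -0.0978, 0.0696]
tool_rot: [0.997, 0.081, 0.001, -0.0]
contact_force: [2.7, 1.8, -0.5]
finger_gap: 0.272
gripper_force: 20.0
```

{"api": "move_arm", "payload": {
  "travel": [
    [0.01,0.6,0],
    [0.01,0.6,0],
    [0.01,0.6,0],
    [0.01,0.6,0],
    [0.01,0.6,0],
    [0.01,0.6,0],
    [0.01,0.6,0],
    [0.01,0.6,0],
    [0.01,0.6,0]
  ],
  "twist": [-0.04,-0.04,-0.04,-0.04,-0.04,-0.04,-0.04,-0.04,-0.04]
}}

```text
time: 11.85
position: [0.5344, -0.1479, 0.0696]
tool_rot: [0.966, 0.258, 0.002, -0.0]
contact_force: [5.6, 3.5, -0.7]
finger_gap: 0.269
gripper_force: 20.0
```

```bash
cat > st.py <<'E'
from h import *
s=read_state();p=np.array(s["position"]);d=p[:2]-[.6603,-.0688];g=np.arctan2(d[1],-d[0])
F=np.array(s["contact_force"]);t=np.array([np.sin(g),np.cos(g)])
print("t",s["time"],"h",round(g+.0855,3),"r",np.hypot(*d).round(4),"Ft",(F[:2]@t).round(2),"F",F.round(1),"tcp",p.round(4),"rot",s["tool_rot"])
E
python3 st.py
```

```text
t 11.85 h -0.475 r 0.1487 Ft -0.0 F [ 5.6  3.5 -0.7] tcp [ 0.5344 -0.1479  0.0696] rot [ 9.66156643e-01  2.57950668e-01  1.66119653e-03 -1.83466447e-04]
```

{"api": "move_arm", "payload": {
  "travel": [
    [0.12,0.55,0],
    [0.1,0.55,0],
    [0,0,0]
  ],
  "twist": [-0.037,-0.037,0]
}}

```text
time: 12.22
position: [0.5407, -0.1574, 0.0696]
tool_rot: [0.956, 0.293, 0.0, 0.0]
contact_force: [0.3, -0.6, 1.9]
finger_gap: 0.27
gripper_force: 20.0
```

```bash
python3 st.py
```

```text
t 12.225 h -0.552 r 0.1489 Ft -0.66 F [ 0.3 -0.6  1.9] tcp [ 0.5407 -0.1574  0.0696] rot [9.56175346e-01 2.92794128e-01 3.06512326e-04 4.59887596e-04]
```

{"api": "move_arm", "payload": {
  "travel": [
    [0,0.3,0],
    [0,0,0]
  ],
  "twist": [-0.06,0]
}}

```text
time: 12.48
position: [0.5421, -0.1594, 0.0696]
tool_rot: [0.947, 0.321, 0.0, 0.0]
contact_force: [0.4, 1.2, 2.7]
finger_gap: 0.272
gripper_force: 20.0
```

{"api": "move_arm", "payload": {
  "travel": [
    [0,-0.25,0],
    [0,-0.25,0],
    [0,-0.25,0],
    [0,-0.25,0],
    [0,-0.25,0],
    [0.01,-0.25,0],
    [0,-0.25,0],
    [0,-0.25,0],
    [0,-0.25,0],
    [0,-0.25,0],
    [0.01,-0.25,0],
    [0,-0.25,0],
    [0,-0.25,0],
    [0,-0.25,0],
    [0,-0.25,0],
    [0.01,-0.25,0]
  ],
  "twist": [0.0167,0.0167,0.0167,0.0167,0.0167,0.0167,0.0167,0.0167,0.0167,0.0167,0.0167,0.0167,0.0167,0.0167,0.0167,0.0167]
}}

```text
time: 14.48
position: [0.524, -0.127, 0.0697]
tool_rot: [0.981, 0.192, 0.002, 0.002]
contact_force: [7.6, -6.4, -2.5]
finger_gap: 0.273
gripper_force: 20.0
```

```bash
python3 st.py
```

```text
t 14.475 h -0.318 r 0.1482 Ft -8.85 F [ 7.6 -6.4 -2.5] tcp [ 0.524  -0.127   0.0697] rot [0.98141718 0.19186719 0.00159812 0.00217777]
```

{"api": "move_arm", "payload": {
  "travel": [
    [0.03,-0.25,0],
    [0.03,-0.25,0],
    [0.03,-0.25,0],
    [0.01,-0.25,0],
    [0.01,-0.25,0],
    [0.01,-0.25,0],
    [0.01,-0.25,0],
    [0.01,-0.25,0],
    [0.01,-0.25,0],
    [0.01,-0.25,0],
    [0.01,-0.25,0],
    [0,-0.25,0],
    [0,-0.25,0],
    [0,-0.25,0],
    [0,-0.25,0],
    [0,-0.25,0]
  ],
  "twist": [0.0167,0.0167,0.0167,0.0167,0.0167,0.0167,0.0167,0.0167,0.0167,0.0167,0.0167,0.0167,0.0167,0.0167,0.0167,0.0167]
}}

```text
time: 16.48
position: [0.5141, -0.0884, 0.0696]
tool_rot: [0.998, 0.06, 0.001, 0.002]
contact_force: [3.6, -9.1, -1.2]
finger_gap: 0.272
gripper_force: 20.0
```

```bash
python3 st.py
```

```text
t 16.475 h -0.047 r 0.1475 Ft -9.46 F [ 3.6 -9.1 -1.2] tcp [ 0.5141 -0.0884  0.0696] rot [9.98216837e-01 5.96491424e-02 6.67863274e-04 2.16316693e-03]
```

{"api": "move_arm", "payload": {
  "travel": [
    [0.02,-0.25,0],
    [0.02,-0.25,0],
    [0.02,-0.25,0],
    [0.01,-0.25,0],
    [0.01,-0.25,0],
    [0.01,-0.25,0],
    [0.01,-0.25,0],
    [0.01,-0.25,0]
  ],
  "twist": [0.0167,0.0167,0.0167,0.0167,0.0167,0.0167,0.0167,0.0167]
}}

```text
time: 17.48
position: [0.5131, -0.0683, 0.0696]
tool_rot: [1.0, -0.007, -0.0, 0.002]
contact_force: [1.2, -9.0, 2.2]
finger_gap: 0.272
gripper_force: 20.0
```

{"api": "move_arm", "payload": {
  "travel": [
    [0.01,-0.25,0],
    [0.01,-0.25,0],
    [0.01,-0.25,0],
    [0.01,-0.25,0],
    [0.01,-0.25,0],
    [0.01,-0.25,0],
    [0.01,-0.25,0],
    [0.01,-0.25,0]
  ],
  "twist": [0.0167,0.0167,0.0167,0.0167,0.0167,0.0167,0.0167,0.0167]
}}

```text
time: 18.48
position: [0.5147, -0.0483, 0.0696]
tool_rot: [0.997, -0.074, -0.0, 0.002]
contact_force: [-0.7, -9.0, 2.9]
finger_gap: 0.273
gripper_force: 20.0
```

```bash
python3 st.py
```

```text
t 18.475 h 0.225 r 0.147 Ft -9.0 F [-0.7 -9.   2.9] tcp [ 0.5147 -0.0483  0.0696] rot [ 9.97278331e-01 -7.36978446e-02 -4.56073142e-04  2.08586366e-03]
```

{"api": "move_arm", "payload": {
  "travel": [
    [0.01,-0.25,0],
    [0,-0.25,0],
    [0,-0.25,0],
    [0,-0.25,0],
    [0.01,-0.25,0],
    [0,-0.25,0],
    [0,-0.25,0]
  ],
  "twist": [0.0167,0.0167,0.0167,0.0167,0.0167,0.0167,0.0167]
}}

```text
time: 19.35
position: [0.5183, -0.0313, 0.0695]
tool_rot: [0.991, -0.132, -0.0, 0.002]
contact_force: [-0.4, -9.0, 4.6]
finger_gap: 0.273
gripper_force: 20.0
```

{"api": "move_arm", "payload": {
  "travel": [
    [0.01,-0.25,0],
    [0,-0.25,0],
    [0,-0.25,0],
    [0,-0.25,0],
    [0.01,-0.25,0],
    [0,-0.25,0],
    [0,-0.25,0]
  ],
  "twist": [0.0167,0.0167,0.0167,0.0167,0.0167,0.0167,0.0167]
}}

```text
time: 20.23
position: [0.5238, -0.0148, 0.0695]
tool_rot: [0.982, -0.19, -0.0, 0.002]
contact_force: [-1.4, -9.1, 3.2]
finger_gap: 0.27
gripper_force: 20.0
```

```bash
python3 st.py
```

```text
t 20.225 h 0.462 r 0.1468 Ft -8.99 F [-1.4 -9.1  3.2] tcp [ 0.5238 -0.0148  0.0695] rot [ 9.81876040e-01 -1.89510660e-01 -3.46295522e-04  2.24339038e-03]
```

{"api": "move_arm", "payload": {
  "travel": [
    [0.01,-0.25,0],
    [0,-0.25,0],
    [0,-0.25,0],
    [0,-0.25,0]
  ],
  "twist": [0.0167,0.0167,0.0167,0.0167]
}}

```text
time: 20.72
position: [0.5277, -0.0057, 0.0695]
tool_rot: [0.975, -0.222, -0.0, 0.002]
contact_force: [-1.0, -9.6, 5.1]
finger_gap: 0.272
gripper_force: 20.0
```

{"api": "move_arm", "payload": {
  "travel": [
    [0,0.3,0],
    [0.01,0.6,0],
    [0.01,0.6,0],
    [0.01,0.6,0],
    [0.01,0.6,0],
    [0.01,0.6,0],
    [0.01,0.6,0],
    [0.01,0.6,0],
    [0.01,0.6,0],
    [0.01,0.6,0],
    [0.01,0.6,0],
    [0.01,0.6,0],
    [0.01,0.6,0],
    [0.01,0.6,0]
  ],
  "twist": [-0.02,-0.04,-0.04,-0.04,-0.04,-0.04,-0.04,-0.04,-0.04,-0.04,-0.04,-0.04,-0.04,-0.04]
}}

```text
time: 22.48
position: [0.5135, -0.0816, 0.0696]
tool_rot: [0.999, 0.047, -0.001, -0.0]
contact_force: [0.4, 1.9, 5.6]
finger_gap: 0.268
gripper_force: 20.0
```

```bash
python3 st.py
```

```text
t 22.475 h -0.002 r 0.1474 Ft 1.88 F [0.4 1.9 5.6] tcp [ 0.5135 -0.0816  0.0696] rot [ 9.98909034e-01  4.66944263e-02 -5.88364362e-04 -1.61010571e-04]
```

{"api": "move_arm", "payload": {
  "travel": [
    [0.02,0.6,-0.02],
    [0.02,0.6,-0.02],
    [0.02,0.6,-0.02],
    [0.02,0.6,0],
    [0.02,0.6,0],
    [0.02,0.6,0],
    [0.02,0.6,0],
    [0.02,0.6,0],
    [0.02,0.6,0],
    [0.02,0.6,0],
    [0.02,0.6,0],
    [0.02,0.6,0],
    [0.02,0.6,0],
    [0,0.2,0],
    [0,0,0]
  ],
  "twist": [-0.04,-0.04,-0.04,-0.04,-0.04,-0.04,-0.04,-0.04,-0.04,-0.04,-0.04,-0.04,-0.04,-0.02,0]
}}

```text
time: 24.35
position: [0.5399, -0.1561, 0.0696]
tool_rot: [0.95, 0.311, -0.003, -0.001]
contact_force: [-6.8, -4.1, 6.6]
finger_gap: 0.271
gripper_force: 20.0
```

```bash
python3 st.py
```

```text
t 24.35 h -0.542 r 0.1487 Ft 0.64 F [-6.8 -4.1  6.6] tcp [ 0.5399 -0.1561  0.0696] rot [ 9.50403715e-01  3.11004484e-01 -2.92561782e-03 -6.56377096e-04]
```

{"api": "move_arm", "payload": {
  "travel": [
    [-0.05,-0.25,0],
    [-0.05,-0.25,0],
    [-0.05,-0.25,0],
    [-0.03,-0.25,0],
    [0,-0.25,0],
    [0,-0.25,0],
    [0,-0.25,0]
  ],
  "twist": [0.0167,0.0167,0.0167,0.0167,0.0167,0.0167,0.0167]
}}

```text
time: 25.22
position: [0.5313, -0.142, 0.0697]
tool_rot: [0.967, 0.255, -0.001, 0.0]
contact_force: [-3.0, -5.1, 0.3]
finger_gap: 0.27
gripper_force: 20.0
```

{"api": "move_arm", "payload": {
  "travel": [
    [0,-0.25,0],
    [0,-0.25,0],
    [0,-0.25,0],
    [0,-0.25,0],
    [0,-0.25,0]
  ],
  "twist": [0.0167,0.0167,0.0167,0.0167,0.0167]
}}

```text
time: 25.85
position: [0.5267, -0.1328, 0.0697]
tool_rot: [0.977, 0.214, 0.0, 0.002]
contact_force: [-0.5, -10.5, -2.1]
finger_gap: 0.271
gripper_force: 20.0
```

```bash
python3 st.py
```

```text
t 25.85 h -0.362 r 0.1481 Ft -9.26 F [ -0.5 -10.5  -2.1] tcp [ 0.5267 -0.1328  0.0697] rot [9.76844457e-01 2.13942974e-01 2.62291938e-04 1.80049241e-03]
```

{"api": "move_arm", "payload": {
  "travel": [
    [-0.01,-0.25,0],
    [-0.01,-0.25,0],
    [-0.01,-0.25,0],
    [0,-0.25,0]
  ],
  "twist": [0.0167,0.0167,0.0167,0.0167]
}}

```text
time: 26.35
position: [0.5228, -0.1235, 0.0697]
tool_rot: [0.983, 0.181, 0.001, 0.002]
contact_force: [1.2, -9.4, -3.4]
finger_gap: 0.273
gripper_force: 20.0
```

```bash
python3 st.py
```

```text
t 26.35 h -0.293 r 0.148 Ft -9.17 F [ 1.2 -9.4 -3.4] tcp [ 0.5228 -0.1235  0.0697] rot [9.83450361e-01 1.81168850e-01 6.41959858e-04 1.68046972e-03]
```

{"api": "move_arm", "payload": {
  "travel": [
    [0,-0.25,0],
    [0.01,-0.25,0],
    [0,-0.25,0],
    [0.01,-0.25,0],
    [0,-0.25,0]
  ],
  "twist": [0.0167,0.0167,0.0167,0.0167,0.0167]
}}

```text
time: 26.98
position: [0.5189, -0.1116, 0.0697]
tool_rot: [0.99, 0.14, 0.001, 0.002]
contact_force: [0.3, -8.9, -3.4]
finger_gap: 0.268
gripper_force: 20.0
```

```bash
python3 st.py
```

```text
t 26.975 h -0.208 r 0.1478 Ft -8.55 F [ 0.3 -8.9 -3.4] tcp [ 0.5189 -0.1116  0.0697] rot [9.90151003e-01 1.39993534e-01 6.12707351e-04 1.55764090e-03]
```

{"api": "move_arm", "payload": {
  "travel": [
    [0,-0.25,0],
    [0.01,-0.25,0],
    [0,-0.25,0],
    [0.01,-0.25,0]
  ],
  "twist": [0.0167,0.0167,0.0167,0.0167]
}}

```text
time: 27.48
position: [0.5164, -0.1018, 0.0697]
tool_rot: [0.994, 0.107, 0.001, 0.002]
contact_force: [0.6, -9.8, -2.4]
finger_gap: 0.273
gripper_force: 20.0
```

{"api": "move_arm", "payload": {
  "travel": [
    [0,-0.25,0],
    [0.01,-0.25,0],
    [0,-0.25,0],
    [0.01,-0.25,0]
  ],
  "twist": [0.0167,0.0167,0.0167,0.0167]
}}

```text
time: 27.98
position: [0.5148, -0.0923, 0.0697]
tool_rot: [0.997, 0.074, 0.001, 0.002]
contact_force: [1.1, -10.8, -3.1]
finger_gap: 0.269
gripper_force: 20.0
```

{"api": "move_arm", "payload": {
  "travel": [
    [0,-0.25,0],
    [0.01,-0.25,0]
  ],
  "twist": [0.0167,0.0167]
}}

```text
time: 28.22
position: [0.5141, -0.0875, 0.0697]
tool_rot: [0.998, 0.057, 0.001, 0.002]
contact_force: [-0.5, -11.4, -3.0]
finger_gap: 0.276
gripper_force: 20.0
```

{"api": "move_arm", "payload": {
  "travel": [
    [0,-0.25,0]
  ],
  "twist": [0.0167]
}}

```text
time: 28.35
position: [0.5139, -0.0851, 0.0697]
tool_rot: [0.999, 0.049, 0.001, 0.002]
contact_force: [0.5, -12.2, -3.6]
finger_gap: 0.271
gripper_force: 20.0
```

{"api": "move_arm", "payload": {
  "travel": [
    [0,0,0],
    [0,0.2,0],
    [0,0.2,0],
    [0,0,0]
  ],
  "twist": [0,0,0,0]
}}

```text
time: 28.85
position: [0.5142, -0.0882, 0.0697]
tool_rot: [0.999, 0.049, 0.001, 0.001]
contact_force: [-0.1, -8.6, -2.9]
finger_gap: 0.275
gripper_force: 20.0
```

{"api": "move_arm", "payload": {
  "travel": [
    [0,0,0],
    [0,0,0],
    [0,0,0],
    [0,0,0],
    [0,0,-1.5],
    [0,0,-2.5],
    [0,0,-3],
    [0,0,-3],
    [0,0,-2],
    [0,0,0]
  ],
  "twist": [0,0,0,0,0,0,0,0,0,0],
  "fingers": 0.7
}}

```text
time: 30.1
position: [0.5147, -0.087, 0.1925]
tool_rot: [0.999, 0.049, 0.002, 0.001]
contact_force: [-0.3, -0.6, -0.3]
finger_gap: 0.699
gripper_force: 0.0
```

```bash
python3 - <<'E'
from h import *
f=lambda i:cv2.resize(i[...,::-1],(400,300),interpolation=cv2.INTER_CUBIC)
a=capture("scene")[190:265,175:335][:, :];b=capture("side")[195:260,210:350];w=capture("wrist")
cv2.imwrite("pics/l5.png",np.vstack([np.hstack([f(a),f(b)]),np.hstack([f(w),f(capture("scene"))])]))
E
python3 st.py
```

```text
t 30.3 h -0.034 r 0.1486 Ft -0.1 F [ 0.4 -0.1 -0.5] tcp [ 0.5127 -0.0865  0.189 ] rot [ 9.98793062e-01  4.91079524e-02 -8.14407650e-04 -4.06784749e-04]
```

View pics/l5.png

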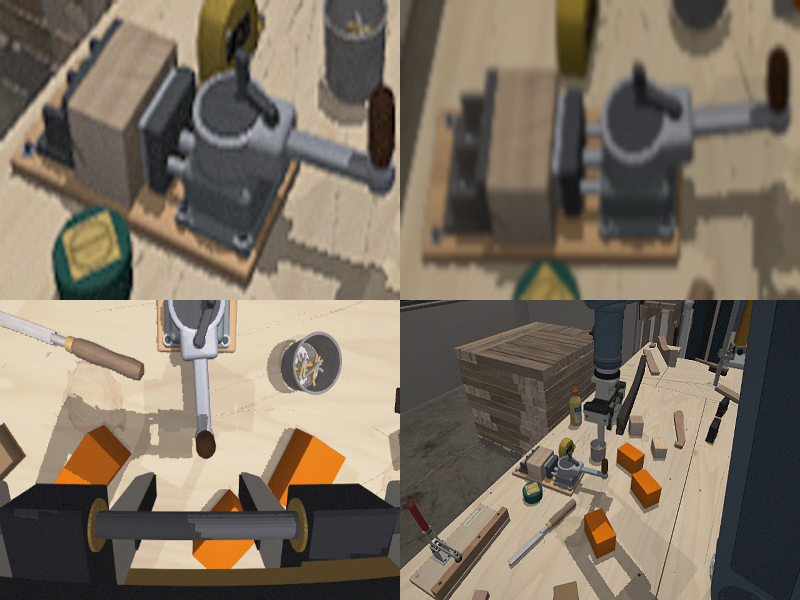

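The last picture shows the jaw plate against the block and the block against the fence (side crop x≈553 and 490). The lever is on the tightening side and the handle is released.

```bash
python3 -c "
from bench import *
print(sign_off())"
```

```text
the job is handed in; nothing more can be done
None
```

I handed the job in: the lever is set to tighten, the handle free-wheeled back to about -0.57 rad at 1–2 N, and in two strokes the jaw closed on the block, stopping at a last knob reading of about 12 N; the handle is released, nothing else looked moved, and no verdict came back.

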